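# Clamp the brass specimen in the cam fixture

## Task

Stand the brass specimen upright in the open nest of the cam clamp and let go of it; then turn the crank gently anticlockwise (seen from above) until the jaw's roller rests in the cam's flat dwell, and let go of the crank so that the jaw stays fully closed on the specimen by itself. Never let the jaw snap back or drop off the far end of the dwell, do not force the handle out of its place along the crank arm, and leave the white spare specimen, the amber bottle and the yellow meter where they are.

Things in the scene. Friction and masses are not known exactly. Their poses are not given: they have to be found in the camera images.
- specimen_center (a point): Centre (half-way up) of the loose brass specimen, an upright cylinder 30 mm in diameter and 50 mm tall, about 0.3 kg, standing on the bench.
- nest (a point): Middle of the open nest, on top of its steel bed, 20 mm above the bench, in the fixed cam fixture. z up; +y is the way the jaw closes; so it also gives the fixture's yaw. A specimen may stand within about 4 mm of it. Ribs 4 mm high stand 19 to 25 mm to either side in x: close the fingers along x, tips 6 mm or more above the bed. The closing jaw pushes the specimen the last millimetres home.
- anvil_face (a point): Middle of the top edge of the blue anvil's face, 19 mm from the nest on +y and 32 mm above the bed; the anvil is 40 mm wide. Opposite it, about 20 mm from the nest on -y, stands the open jaw's rubber pad, 22 mm wide, its top 29 mm above the bed.
- crank_axis (a point): Point on the vertical axis of the camshaft and crank, at the height of the middle of the crank handle (94 mm above the bench). Same axes as the nest, 125 mm from it on -y. The fixture (aluminium base 120 x 290 mm, 12 mm thick) is fixed to the bench.
- crank_grip (a point): Centre of the upright red handle, a free-spinning sleeve 20 mm in diameter, 44 mm tall, 65 mm from crank_axis and at its height, on a flat arm. Keep fingertips no lower than 20 mm below it. The hand need not turn. Its foot is held in a slot by friction: over 12 N along the arm shifts it in or out. It swings 110 to 220 degrees, by the side away from the nest. Its own axes mean nothing.
- cam_top (a point): Centre of the top of the cam, a brass disc below the crank (42 mm above the bench), its dwell painted red on top. The crank is clamped to the camshaft at a setting that differs each time by up to 40 degrees either way, so the handle's angle does not tell where the dwell begins. Let go on the rise and a spring drives the crank back fast; in the dwell it stays.
- jaw (a joint): Travel of the jaw and its roller (the follower) in m: within 0.0005 of 0 at the start, 0.012 in the dwell. Turning anticlockwise: 0 to 80 degrees free, some 70 degrees of steep rise to 0.010 (5 to 9 N along the circle at the handle), 35 degrees of slow rise to 0.012 (3 to 5 N), 32 degrees of dwell (about 1 N or less), then a steep fall to below 0. Clockwise from the start it also falls below 0.
- spare_center (a point): Centre of the white plastic spare specimen, same size as the brass one; leave it alone.
- bottle: Amber glass bottle, 60 mm in diameter, 120 mm tall; origin in the middle of its underside; leave it alone.
- meter: Yellow hand multimeter lying flat, 85 x 175 x 34 mm; origin in the middle of its underside; leave it alone.
Things that resemble listed ones, but are neither listed nor needed, are in the scene too. Several things look just like the part that bears specimen_center: the one meant starts farthest to the robot's right.

How it is judged:
By the outcome, as a careful person would: the job done as asked, in the order asked, and still so for the second after the job is handed in, with the robot touching nothing.
It also fails if it takes over 72 s, if anything falls off the work surface, if the arm or the gripper's body presses on something with over 40 N, if the wrist force passes 120 N, or if a joint passes its speed limit or range.

## Robot

A 6-joint arm with a two-finger parallel gripper is mounted at the origin on the work surface. World frame = base frame: x ahead of the robot, y to its left, z up, the work surface at z = 0. Lengths are in mm, angles in degrees, forces in N, time in s.
With the tool pointing down it reaches from about 300 to 825 mm from the base axis. Payload 5.4 kg.
Tool frame: the origin (TCP) lies at the very end of the fingers, on their centre line; the grasp point (between the pads) lies 19 mm behind it; y points along the fingers, x is the direction in which the jaws open and shut, and the axes are right-handed (so a half turn about y gives the same grasp; the last joint's range is limited). The gripper opens to 92 mm and grips with 3 to 60 N. Pads are 20 mm wide; open, the fingers measure 128 mm over their backs; the gripper's body (75 mm by 189 mm) begins 69 mm behind the grasp point.
Start: joints at [59.582, 9.076, 91.501, -0, 79.423, -12.038], TCP at [181.322, 545.645, 214.601] pointing down, gripper open.
Joint ranges: [-166.64, 166.64], [-54.1, 131.32], [10.49, 154.53], [-73.88, 253.88], [9.74, 151.15], [-171.62, 171.62]. Speed limits (degrees/s): [147.25, 147.25, 180, 180, 180, 180].

## Interface

Orientations are given as [roll, pitch, yaw] about the fixed x, y, z axes, in that order (R = Rz(yaw) Ry(pitch) Rx(roll)).
In Python, from workcell import manip, read_camera, get_calibration gives the robot as it stands. The module is installed in compiled form; this text tells all that it offers.
- The arm moves only by the tool arm_command, never from a script. Its argument "steps" is a list of rows, each an object with "dp": the shift along the tool's x, y, z in mm, a list of three; "spin": the turn about the tool's y in degrees; "grip": the finger opening in mm, from 0 to 91.9. A call has 1 to 20 rows; each row shifts and turns the commanded pose from where the row before left it, along the tool's axes as they then stand; what a row does not reach is not made up. A row lasts 1/8 s, in which the tool goes at most 62.5 mm and 10.7 degrees, less where a joint would pass 70% of its speed; a pose out of reach is approached as far as the arm can. A call is refused whole if a number of a shift passes 62.5 or a number of a turn 10.7, either way. A call with a gripper value outside its range is refused whole. The fingers move at their own pace and stop on an object; "squeeze" is the grip in N (left out, the last holds). Time passes only in rows, so rows that do not move let the fingers close. It gives the time, the measured TCP pose, the force and the opening at its end, in the units of the state.
- manip.get_obs(): the state, without advancing time (a new reading comes with each control period).
- read_camera(name): name is "side" or "top"; returns (picture, depth): 420x560x3 uint8, blue, green, red; 420x560 float32, mm along the optical axis (not along the pixel's ray), 0 where there is no reading.
- get_calibration(name): a dict with "fov_y" (degrees; the focal length in pixels is half the picture's height over the tangent of half this angle, whatever the lens; pixels are square), "cx", "cy" (the principal point, pixels), "R" (3x3) and "t" (3): a world point X has camera coordinates R X + t. Camera axes: x right, y down, z forward; pixel columns grow to the right and rows downward; lengths in mm; the calibration is good to about 2 mm. A picture is of the moment at which its call begins. get_calibration takes no time and is no camera call.
- manip.finish_job(): hands the job in, once; it reports no verdict.
The state is a dict: "time": time; "qpos": joint angles; "qvel": joint speeds; "tau": joint torques, N m; "ee_pos": TCP position; "tcp_rot": TCP orientation; "force": force on the tool from outside, world axes, zero at the start; "wrist_torque": the same for the moment, N m; "gripper_width": finger opening in mm.
Only numpy, scipy, OpenCV 4.12 (cv2) and the standard library are available. Lean on these libraries where they do the work, as an engineer would, in place of code of your own. Each camera call takes 0.05 s, during which the arm holds its last target.

## Working session

There is one attempt and no reset: what is moved stays moved. The work goes in short steps, Python scripts to look and compute and a tool call to move; the robot and the scene stay as the last step left them, time stands still between calls to the robot, and variables do not carry over. Pictures are saved under pics/ and viewed, and the job is handed in when it is done.

Besides the shell and the picture viewer there is one more tool, called by a JSON object that holds its "api" and its "payload". arm_command: Moves the arm, as the interface text tells. Its arguments: {"type":"object","properties":{"steps":{"type":"array"},"squeeze":{"type":"number"}},"required":["steps"]}

```bash
mkdir -p pics
python3 - <<'E'
from workcell import manip, read_camera, get_calibration
import cv2,numpy as np
o=manip.get_obs()
for k in('time','ee_pos','tcp_rot','force','gripper_width'):print(k,o[k])
for n in('side','top'):
    p,d=read_camera(n);cv2.imwrite(f'pics/{n}0.png',p);np.save(f'pics/{n}0d.npy',d)
    print(n,get_calibration(n))
E
```

```text
time 0.0
ee_pos [181.0060038  545.10862533 213.63030698]
tcp_rot [-89.97787557   0.10403338  71.61996337]
force [-0.18450598 -0.16713807  0.55931787]
gripper_width 91.71893960101066
side {'fov_y': 54.79816308898913, 'cx': 279.6497672049707, 'cy': 206.54530925511702, 'R': array([[ 0.95116701, -0.30785089,  0.02256422],
       [-0.18226156, -0.61912088, -0.76385212],
       [ 0.24912253,  0.72243835, -0.64499674]]), 't': array([-512.17408046,  211.45772375,  577.10739103])}
top {'fov_y': 56.56684942227404, 'cx': 283.7938496978678, 'cy': 207.0529027388817, 'R': array([[ 0.00766898, -0.99980268,  0.01832432],
       [-0.99673427, -0.00911599, -0.08023523],
       [ 0.08038645, -0.01764915, -0.99660751]]), 't': array([ 66.76336074, 571.46584088, 758.7677155 ])}
```

View pics/side0.png

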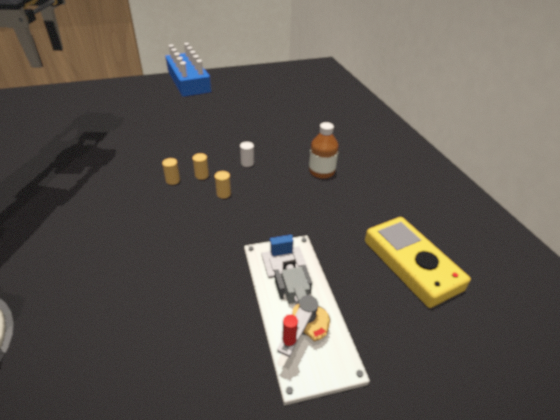

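View pics/top0.png

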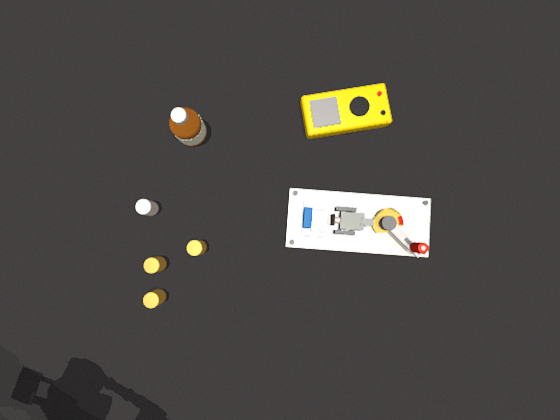

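The side view shows the fixture at the lower centre, three brass cylinders around (172–223, 165–190) and the white spare at (247,154). In the top view, robot-right is image-right, so the brass specimen meant is the one at (196,248). The red handle is at (420,248) and the red dwell mark is near (400,221). Next I measure these.

```bash
cat > h.py <<'E'
import cv2,numpy as np
from workcell import manip, read_camera, get_calibration
def K(n):
    c=get_calibration(n);f=210/np.tan(np.radians(c['fov_y']/2));return f,c['cx'],c['cy'],np.array(c['R']),np.array(c['t'])
def plane(n,u,v,z):
    f,cx,cy,R,t=K(n);d=R.T@np.array([(u-cx)/f,(v-cy)/f,1]);o=-R.T@t
    return o+d*(z-o[2])/d[2]
def proj(n,X):
    f,cx,cy,R,t=K(n);c=R@np.array(X,float)+t;return np.array([cx+f*c[0]/c[2],cy+f*c[1]/c[2]])
def tri(u1,u2):
    A=[];b=[]
    for n,(u,v) in(('side',u1),('top',u2)):
        f,cx,cy,R,t=K(n);x,y=(u-cx)/f,(v-cy)/f
        A+= [x*R[2]-R[0],y*R[2]-R[1]];b+=[t[0]-x*t[2],t[1]-y*t[2]]
    return np.linalg.lstsq(np.array(A),np.array(b),rcond=None)[0]
def pt(n,d,u,v):
    f,cx,cy,R,t=K(n);z=d[int(v),int(u)];return R.T@(np.array([(u-cx)/f*z,(v-cy)/f*z,z])-t)
def cloud(n,d):
    f,cx,cy,R,t=K(n);v,u=np.mgrid[:420,:560];P=np.stack([(u-cx)/f*d,(v-cy)/f*d,d],-1)
    return (P-t)@R
def hsv(p):return cv2.cvtColor(p,cv2.COLOR_BGR2HSV)
def blobs(m,a=8):
    n,l,s,c=cv2.connectedComponentsWithStats(m.astype(np.uint8)*255)
    return [(s[i][4],c[i],s[i][:4],l==i) for i in range(1,n) if s[i][4]>=a]
E
python3 - <<'E'
from h import *
for n in('side','top'):
    p=cv2.imread(f'pics/{n}0.png');d=np.load(f'pics/{n}0d.npy');C=cloud(n,d);H=hsv(p)
    h,s,v=H[...,0],H[...,1],H[...,2]
    for nm,m in(('brass',(h>10)&(h<32)&(s>120)&(v>90)),('red',((h<5)|(h>174))&(s>150)&(v>80)),('blue',(h>100)&(h<125)&(s>120)&(v>60)),('white',(s<60)&(v>150))):
        for a,c,b,l in blobs(m):
            q=C[l&(d>0)]
            if len(q)==0:print(n,nm,a,c.round(1),'nodepth');continue
            zt=np.percentile(q[:,2],90);tq=q[abs(q[:,2]-zt)<5]
            print(n,nm,a,c.round(1),b,'med',np.median(q,0).round(1),'z90',zt.round(1),'topmean',tq.mean(0).round(1))
for n,(x0,y0,x1,y1) in dict(side=(235,225,375,400),top=(280,180,440,265)).items():
    p=cv2.imread(f'pics/{n}0.png')[y0:y1,x0:x1];k=min(800/p.shape[1],600/p.shape[0]);cv2.imwrite(f'pics/{n}0z.png',cv2.resize(p,None,fx=k,fy=k,interpolation=cv2.INTER_CUBIC));print(n,k)
E
```

```text
side brass 490 [324.2 145.2] [311 134  27  23] med [715.4 243.7  81.2] z90 96.3 topmean [719.9 250.8  96. ]
side brass 336 [200.2 165.4] [192 153  16  27] med [454.7 311.   33.3] z90 50.8 topmean [455.  318.4  50. ]
side brass 355 [170.7 170.5] [162 158  18  27] med [390.2 309.7  32.1] z90 50.9 topmean [390.3 317.2  50. ]
side brass 365 [222.5 183.6] [214 171  17  28] med [487.8 230.9  32.8] z90 50.8 topmean [488.1 238.6  50.2]
side brass 37 [321.8 174.2] [312 171  20   6] med [714.3 233.4  11.7] z90 13.7 topmean [714.7 235.9  12. ]
side brass 3883 [419.  265.4] [365 216 106  92] med [754.3 -87.6  33.6] z90 35.6 topmean [767.4 -77.   34.4]
side brass 13 [295.7 308.3] [294 305   5   8] med [ 527.5 -109.1   42.8] z90 43.6 topmean [ 526.8 -110.2   42.7]
side brass 421 [317.6 324.5] [304 308  25  32] med [ 549.3 -145.5   42.5] z90 43.8 topmean [ 549.3 -143.4   42.6]
side red 332 [289.6 329.5] [284 315  13  30] med [ 490.9 -180.1  108.4] z90 117.1 topmean [ 492.3 -175.8  116. ]
side red 32 [318.9 331.7] [315 329   9   6] med [ 544.9 -157.6   43.3] z90 44.3 topmean [ 544.8 -157.2   43.2]
s
[... 2503 characters left out ...]
[549.   27.3  53.2]
top white 726 [324.6 111.8] [309  97  32  30] med [762.2  -9.3  36.9] z90 38.7 topmean [762.3  -8.6  37. ]
top white 203 [178.1 114.6] [170 107  17  16] med [725.3 262.2 120.9] z90 122.8 topmean [724.7 262.2 121.1]
top white 22 [183.6 138.9] [175 135  17   6] med [696.6 266.2  59.2] z90 69.6 topmean [697.4 264.6  67.4]
top white 7635 [356.7 222. ] [285 188 146  70] med [540.7 -71.6  13.8] z90 48.6 topmean [542.5 -60.7  48.8]
top white 206 [142.8 206.3] [135 199  16  16] med [568.  342.5  51. ] z90 52.9 topmean [566.9 342.4  51.2]
top white 15 [422.9 247.5] [421 246   5   4] med [ 493.5 -171.2  117.7] z90 118.3 topmean [ 494.2 -171.3  117.2]
side 3.4285714285714284
top 5.0
```

View pics/side0z.png

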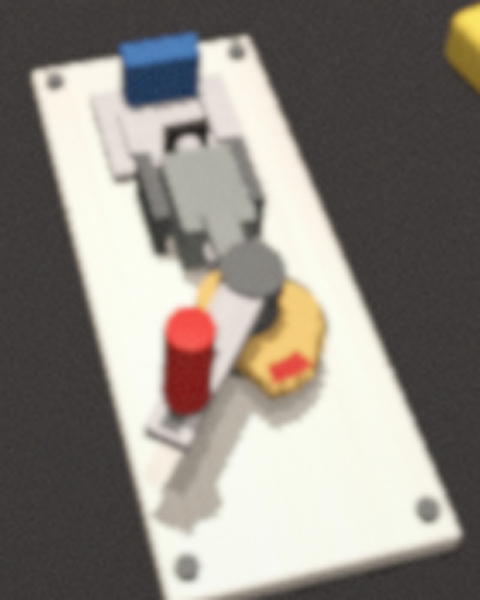

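View pics/top0z.png

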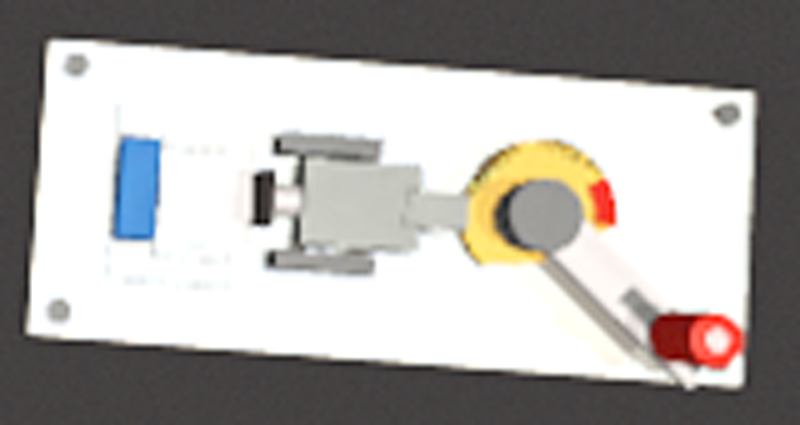

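```bash
python3 - <<'E'
from h import *
print('cams',[(-K(n)[3].T@K(n)[4]).round(0) for n in('side','top')])
for n in('side','top'):
    p=cv2.imread(f'pics/{n}0.png');H=hsv(p);h,s,v=[H[...,i] for i in range(3)]
    # base quad
    m=((s<70)&(v>110)).astype(np.uint8)
    B=[b for b in blobs(m) if b[1][0]>250 and 7000<b[0]<15000]
    c=cv2.findContours(B[0][3].astype(np.uint8),0,1)[0][0];hull=cv2.convexHull(c)
    for e in np.linspace(2,20,30):
        q=cv2.approxPolyDP(hull,e,True)
        if len(q)==4:break
    Q=np.array([plane(n,u,vv,12) for u,vv in q[:,0].astype(float)]);print(n,'base',Q[:,:2].round(1).tolist(),'mean',Q.mean(0).round(1))
    for i in range(4):
        dd=Q[(i+1)%4]-Q[i];print('  len',np.hypot(*dd[:2]).round(1),'ang',np.degrees(np.arctan2(dd[1],dd[0])).round(2))
    # cylinders: bright top faces
    m=(h>10)&(h<32)&(s>100)&(v>60)
    for a,c,b,l in blobs(m,100):
        if a<700 and (c[0]<240) and c[1]>130:
            # silhouettes: print brightness along column
            vals=v[l];t,_=cv2.threshold(vals.reshape(-1,1),0,255,cv2.THRESH_OTSU)
            tm=l&(v>t);cc=[x for x in blobs(tm,30)];x=max(cc,key=lambda x:x[0])
            e=cv2.fitEllipse(cv2.findContours(x[3].astype(np.uint8),0,1)[0][0])
            print(n,'cyl',c.round(1),b,'otsu',t,'top',x[1].round(1),x[2],'ell',np.round(e[0],1),np.round(e[1],1),'->',plane(n,*x[1],50).round(1))
E
python3 - <<'E'
from h import *
a=[]
for n,(x0,y0,x1,y1) in dict(side=(150,130,270,205),top=(130,190,220,320)).items():
    p=cv2.imread(f'pics/{n}0.png')[y0:y1,x0:x1];k=min(800/p.shape[1],600/p.shape[0]);cv2.imwrite(f'pics/{n}0c.png',cv2.resize(p,None,fx=k,fy=k,interpolation=cv2.INTER_NEAREST));print(n,k)
E
```

```text
cams [array([ 382., -444.,  545.]), array([508.,  85., 801.])]
side base [[611.8, 59.8], [591.3, -230.1], [472.6, -225.2], [491.7, 68.3]] mean [541.9 -81.8  12. ]
  len 290.7 ang -94.05
  len 118.8 ang 177.61
  len 294.2 ang 86.27
  len 120.4 ang -4.05
side cyl [200.4 165.6] [192 153  17  27] otsu 174.0 top [199.3 157.2] [193 153  14   9] ell [199.3 157.2] [ 7.8 13.2] -> [455.5 320.9  50. ]
side cyl [170.8 170.5] [162 157  18  28] otsu 176.0 top [169.3 162. ] [163 158  14   9] ell [169.2 162. ] [ 7.9 13.3] -> [390.7 320.   50. ]
side cyl [222.5 183.6] [214 170  17  29] otsu 178.0 top [221.7 175.1] [215 171  15   9] ell [221.7 175.1] [ 8.4 14. ] -> [489.  241.4  50. ]
top base [[610.7, 61.1], [593.0, -227.6], [475.1, -220.9], [493.1, 68.4]] mean [543.  -79.8  12. ]
  len 289.3 ang -93.51
  len 118.1 ang 176.73
  len 289.8 ang 86.44
  len 117.8 ang -3.54
top cyl [195.9 247.3] [186 240  21  16] otsu 188.0 top [194.  247.5] [187 240  15  16] ell [194.  247.5] [14.4 15.3] -> [489.8 242.7  50. ]
top cyl [154.3 264.3] [143 256  24  18] otsu 185.0 top [151.1 265. ] [144 257  16  17] ell [151.1 265. ] [14.8 15.5] -> [456.2 322.8  50. ]
top cyl [153.9 298.2] [143 289  24  20] otsu 182.0 top [150.6 299.8] [143 292  16  17] ell [150.6 299.8] [15.  15.5] -> [391.2 321.5  50. ]
side 6.666666666666667
top 4.615384615384615
```

View pics/side0c.png

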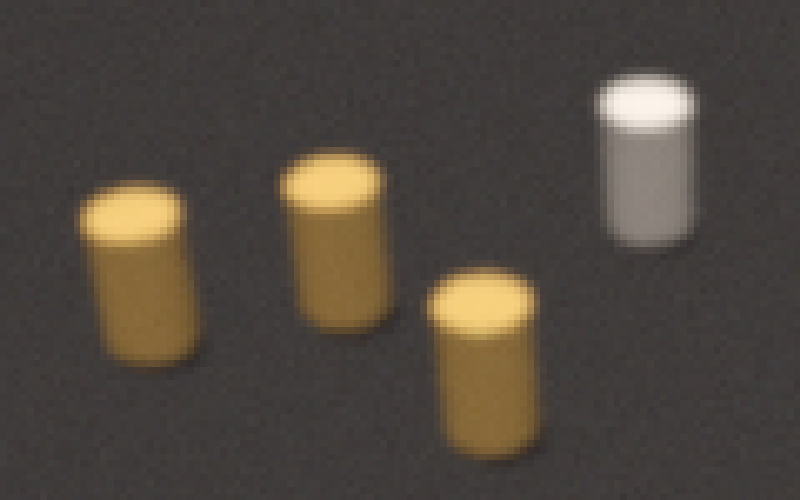

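View pics/top0c.png

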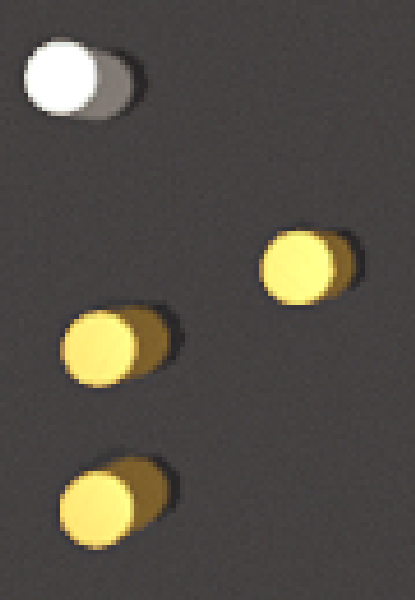

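The base outlines agree between the views (yaw about -3.7°), and the specimen is at about (489.5, 242). Next come the anvil, hub, handle and red dwell.

Run:
```python
from h import *
yaw=np.radians(-3.7);ex=np.array([np.cos(yaw),np.sin(yaw)]);ey=np.array([-np.sin(yaw),np.cos(yaw)])
for n,pts in dict(top=[(312,207.4),(311,228)],side=[(271,244),(292.5,241)]).items():
    for q in pts: print(n,'anvil edge',plane(n,*q,52).round(1))
X=tri((308.5,303.2),(389.2,223));print('hub tri',X.round(1))
print('handle top tri',tri((235+190/3.4286,225+328/3.4286),(280+718/5,180+341/5)).round(1))
# depth around hub
for n,(u,v) in dict(side=(308,303),top=(389,223)).items():
    d=np.load(f'pics/{n}0d.npy');print(n,'hub depth pt',pt(n,d,u,v).round(1))
    # hub blob gray
    p=cv2.imread(f'pics/{n}0.png');H=hsv(p);g=(H[...,1]<60)&(H[...,2]>70)&(H[...,2]<150)
    g[:, :]&=(abs(np.arange(560)[None]-u)<16)&(abs(np.arange(420)[:,None]-v)<16)
    C=cloud(n,d);z0=pt(n,d,u,v)[2];m=g&(abs(C[...,2]-z0)<5)
    ys,xs=np.nonzero(m);print(n,'hub px',xs.mean().round(1),ys.mean().round(1),xs.min(),xs.max(),ys.min(),ys.max(),plane(n,xs.mean(),ys.mean(),z0).round(1))
    # red on cam
    h,s,v2=[H[...,i] for i in range(3)]
    m=((h<6)|(h>173))&(s>120)&(v2>80)&(abs(C[...,2]-42)<8)
    ys,xs=np.nonzero(m);P=np.array([plane(n,a,b,42)[:2] for a,b in zip(xs,ys)])
    print(n,'red',len(P),P.mean(0).round(1),xs.min(),xs.max(),ys.min(),ys.max());np.save(f'pics/red_{n}.npy',P)
    m=(h>10)&(h<32)&(s>90)&(v2>90)&(abs(C[...,2]-42)<8)
    c=max(blobs(m),key=lambda x:x[0] if 290<x[1][0]<410 and x[1][1]>180 else 0)
    cc=cv2.findContours((c[3]).astype(np.uint8),0,1)[0][0][:,0];Q=np.array([plane(n,a,b,42)[:2] for a,b in cc])
    np.save(f'pics/cam_{n}.npy',Q)
```

```text
top anvil edge [568.3  17.7  52. ]
top anvil edge [528.6  19.6  52. ]
side anvil edge [528.   19.1  52. ]
side anvil edge [565.4  15.4  52. ]
hub tri [ 538.9 -126.    70.9]
handle top tri [ 493.3 -173.4  115.2]
side hub depth pt [ 537.6 -127.2   73.4]
side hub px 308.1 303.5 299 317 295 312 [ 537.5 -128.1   73.4]
side red 41 [ 575.8 -152.4] 315 456 274 335
top hub depth pt [ 538.6 -125.1   72.6]
top hub px 383.8 224.7 381 389 217 230 [ 535.3 -115.2   72.6]
top red 33 [ 615.9 -145.8] 378 402 92 223
```

Run:
```python
from h import *
A=np.array([538.5,-125.8])
for n in('side','top'):
    P=np.load(f'pics/red_{n}.npy');P=P[np.hypot(*(P-A).T)<60];r=P-A;a=np.degrees(np.arctan2(r[:,1],r[:,0]));R=np.hypot(*r.T)
    m=P.mean(0)-A
    print(n,len(P),'mean ang',np.degrees(np.arctan2(m[1],m[0])).round(1),'range',a.min().round(1),a.max().round(1),'R',R.min().round(1),R.max().round(1),np.hypot(*m).round(1))
    Q=np.load(f'pics/cam_{n}.npy')-A
    a=np.degrees(np.arctan2(Q[:,1],Q[:,0]));R=np.hypot(*Q.T)
    for b in range(-180,180,15):
        k=(a>=b)&(a<b+15)
        if k.any():print(b,R[k].max().round(1),end='; ')
    print()
```

```text
side 36 mean ang -77.9 range -90.0 -65.9 R 28.5 34.4 31.3
-120 32.7; -105 41.2; -90 40.7; -75 39.4; -60 36.7; -45 33.5; -30 32.6; -15 30.0; 0 27.8; 15 24.1; 
top 24 mean ang -75.3 range -87.2 -62.9 R 28.9 34.6 31.6
-180 16.7; -165 15.4; -105 31.7; -90 26.5; -75 34.6; -60 34.0; -45 33.8; -30 33.3; -15 31.5; 0 29.2; 15 28.3; 30 27.3; 45 25.5; 60 25.6; 75 21.9; 90 26.2; 105 25.7; 120 24.8; 135 19.8; 150 17.3; 165 16.7;
```

Fixture: the nest is at (546.4, -0.9), yaw -3.7°, and the crank axis at (538.5, -125.8). The handle sits at about -133.6° and the dwell centre at -76.5°. The roller is at 86.3°, so the crank needs about 163° anticlockwise, with the dwell at roughly 147–179°. First I go over the specimen.

{"api": "arm_command", "payload": {"steps": [{"spin": 9.4,"dp": [0,0,0],"grip": 60},{"spin": 9.4,"dp": [0,0,0]},{"spin": 9.4,"dp": [0,0,0]},{"spin": 9.4,"dp": [0,0,0]},{"spin": 9.4,"dp": [0,0,0]},{"spin": 9.4,"dp": [0,0,0]},{"spin": 9.4,"dp": [0,0,0]},{"spin": 9.5,"dp": [0,0,0]},{"dp": [32.7,8.4,-28.3]},{"dp": [32.7,8.4,-28.3]},{"dp": [32.7,8.4,-28.3]},{"dp": [32.7,8.4,-28.3]},{"dp": [32.7,8.4,-28.3]},{"dp": [32.7,8.4,-28.3]},{"dp": [32.7,8.4,-28.3]},{"dp": [32.7,8.4,-28.3]},{"dp": [32.7,8.4,-28.3]},{"dp": [32.7,8.4,-28.3]}], "squeeze": 25}}

```text
invalid input
```

{"api": "arm_command", "payload": {"steps": [{"dp": [0,0,0],"spin": 9.4,"grip": 60},{"dp": [0,0,0],"spin": 9.4,"grip": 60},{"dp": [0,0,0],"spin": 9.4,"grip": 60},{"dp": [0,0,0],"spin": 9.4,"grip": 60},{"dp": [0,0,0],"spin": 9.4,"grip": 60},{"dp": [0,0,0],"spin": 9.4,"grip": 60},{"dp": [0,0,0],"spin": 9.4,"grip": 60},{"dp": [0,0,0],"spin": 9.5,"grip": 60},{"dp": [32.7,8.4,-28.3],"spin": 0,"grip": 60},{"dp": [32.7,8.4,-28.3],"spin": 0,"grip": 60},{"dp": [32.7,8.4,-28.3],"spin": 0,"grip": 60},{"dp": [32.7,8.4,-28.3],"spin": 0,"grip": 60},{"dp": [32.7,8.4,-28.3],"spin": 0,"grip": 60},{"dp": [32.7,8.4,-28.3],"spin": 0,"grip": 60},{"dp": [32.7,8.4,-28.3],"spin": 0,"grip": 60},{"dp": [32.7,8.4,-28.3],"spin": 0,"grip": 60},{"dp": [32.7,8.4,-28.3],"spin": 0,"grip": 60},{"dp": [32.7,8.4,-28.3],"spin": 0,"grip": 60}], "squeeze": 25}}

```text
time: 2.35
ee_pos: [490.1, 241.1, 130.0]
tcp_rot: [-90.0, 0.0, -3.7]
force: [0.5, 1.9, 0.2]
gripper_width: 60.2
```

{"api": "arm_command", "payload": {"steps": [{"dp": [-0.5,30,0.9],"spin": 0,"grip": 60},{"dp": [0,30,0],"spin": 0,"grip": 60},{"dp": [0,30,0],"spin": 0,"grip": 60},{"dp": [0,18,0],"spin": 0,"grip": 60},{"dp": [0,9,0],"spin": 0,"grip": 60},{"dp": [0,0,0],"spin": 0,"grip": 60},{"dp": [0,0,0],"spin": 0,"grip": 20},{"dp": [0,0,0],"spin": 0,"grip": 20},{"dp": [0,0,0],"spin": 0,"grip": 20},{"dp": [0,0,0],"spin": 0,"grip": 20},{"dp": [0,0,0],"spin": 0,"grip": 20},{"dp": [0,0,0],"spin": 0,"grip": 20}]}}

```text
time: 3.85
ee_pos: [489.2, 243.3, 14.1]
tcp_rot: [-90.0, -0.0, -3.7]
force: [-2.5, -0.2, 4.4]
gripper_width: 29.6
```

{"api": "arm_command", "payload": {"steps": [{"dp": [0,-15,0],"spin": 0,"grip": 20},{"dp": [0,-35,0],"spin": 0,"grip": 20},{"dp": [0,-40,0],"spin": 0,"grip": 20},{"dp": [9.1,0,-30],"spin": 0,"grip": 20},{"dp": [9.1,0,-30],"spin": 0,"grip": 20},{"dp": [9.1,0,-30],"spin": 0,"grip": 20},{"dp": [9.1,0,-30],"spin": 0,"grip": 20},{"dp": [9.1,0,-30],"spin": 0,"grip": 20},{"dp": [9.1,0,-30],"spin": 0,"grip": 20},{"dp": [9.1,0,-30],"spin": 0,"grip": 20},{"dp": [9.4,0,-28.9],"spin": 0,"grip": 20},{"dp": [0,0,0],"spin": 0,"grip": 20},{"dp": [0,0,0],"spin": 0,"grip": 20}]}}

```text
time: 5.48
ee_pos: [546.3, 0.6, 103.6]
tcp_rot: [-90.0, 0.0, -3.7]
force: [-0.0, -0.3, -2.3]
gripper_width: 29.3
```

Run:
```python
from h import *
for n,(x0,y0,x1,y1) in dict(side=(200,150,380,400),top=(230,150,440,300)).items():
    p,d=read_camera(n);cv2.imwrite(f'pics/{n}1.png',p);np.save(f'pics/{n}1d.npy',d)
    p=p[y0:y1,x0:x1];k=min(800/p.shape[1],600/p.shape[0]);cv2.imwrite(f'pics/{n}1z.png',cv2.resize(p,None,fx=k,fy=k,interpolation=cv2.INTER_CUBIC));print(n,k)
o=manip.get_obs();print(o['ee_pos'],o['tcp_rot'],o['force'])
```

```text
side 2.4
top 3.8095238095238093
[546.24366665   1.00031156 103.52160195] [-8.99832161e+01  2.83091286e-02 -3.62149143e+00] [ 0.19339255 -0.29293351 -2.29188464]
```

View pics/side1z.png

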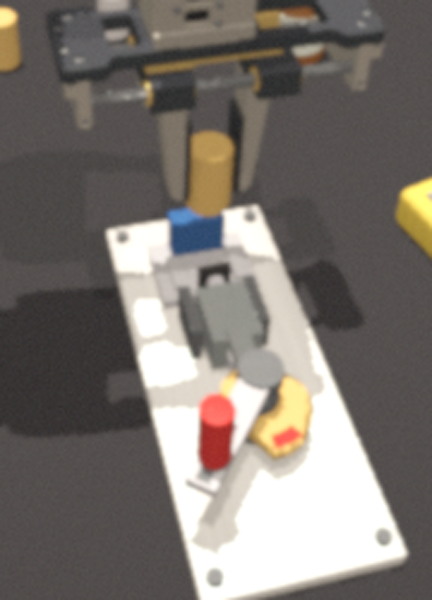

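View pics/top1z.png

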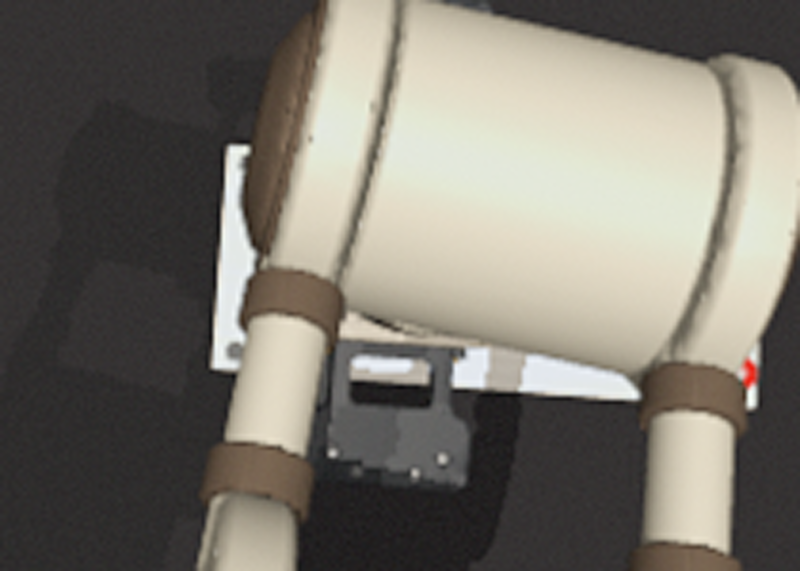

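The side view shows the specimen held upright over the nest (zoom about (210,170)). The top view is blocked by the arm. I check the held specimen's position from the side.

Run:
```python
from h import *
p=cv2.imread('pics/side1.png');d=np.load('pics/side1d.npy');C=cloud('side',d);H=hsv(p);h,s,v=[H[...,i] for i in range(3)]
m=(h>8)&(h<32)&(s>90)&(v>60);m[:200]=False if False else m[:200]
for a,c,b,l in blobs(m,60):
    if 200<c[0]<330 and 195<c[1]<245:
        q=C[l];print(a,c,b,'zmax',np.percentile(q[:,2],[5,50,95]).round(1),np.median(q,0).round(1))
        # silhouette: mid-row centre -> axis
        for r in range(b[1]+10,b[1]+b[3]-6,3):
            xs=np.nonzero(l[r])[0];print(r,xs.min(),xs.max(),end=' | ')
        print(); 
        x,y=b[0]+b[2]/2,b[1]
        print('proj expected top ctr',proj('side',(546.3,-.4,139.4)).round(1),'bot',proj('side',(546.3,-.4,89.4)).round(1))
p2=p[190:260,240:340];cv2.imwrite('pics/side1s.png',cv2.resize(p2,None,fx=8,fy=8,interpolation=cv2.INTER_CUBIC))
```

```text
620 [287.4        221.07419355] [277 204  22  36] zmax [ 95.  127.  141.1] [544.7 -11.4 127. ]
214 279 297 | 217 279 297 | 220 279 297 | 223 278 297 | 226 278 296 | 229 278 296 | 232 278 295 | 
proj expected top ctr [286.6 210.2] bot [285.6 233.7]
```

View pics/side1s.png

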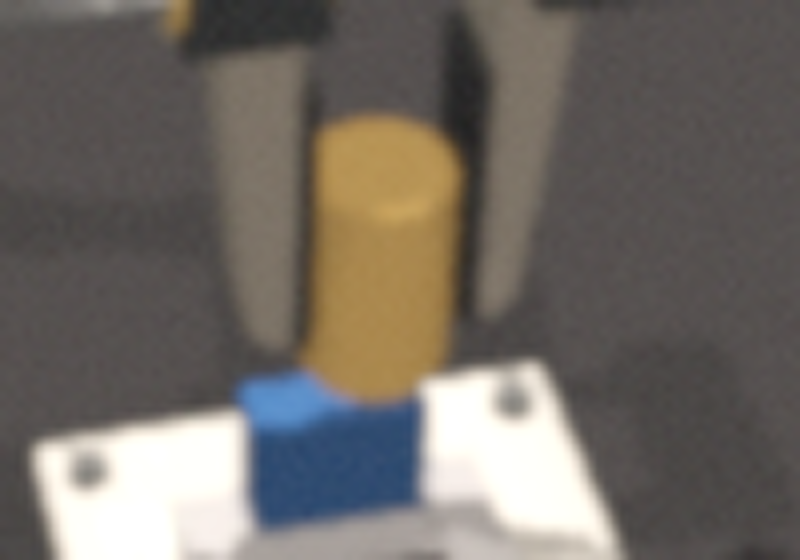

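Run:
```python
from h import *
e=lambda u,v,z:plane('side',240+u/8,190+v/8,z).round(1)
print('spec top',e(386,168,139.5),'anvil L',e(250,430,52),'R',e(420,400,52),'mid',e(335,415,52))
d=np.load('pics/side1d.npy');print(pt('side',d,288,210).round(1))
for X in [(546.4,-.9,139.5)]: print((proj('side',X)-[240,190])*8)
# base top corners / screws visible for cross-check
print('finger mid tips', e(275,350,103.5),e(495,318,103.5))
```

```text
spec top [548.1  -3.  139.5] anvil L [528.5  19.5  52. ] R [566.2  17.7  52. ] mid [547.3  18.6  52. ]
[ 5.486e+02 -2.000e-01  1.391e+02]
[374.29789383 162.92009301]
finger mid tips [524.3  -9.3 103.5] [568.8 -13.1 103.5]
```

{"api": "arm_command", "payload": {"steps": [{"dp": [-0.5,16,0.5],"spin": 0,"grip": 20},{"dp": [0,16,0],"spin": 0,"grip": 20},{"dp": [0,0,0],"spin": 0,"grip": 20},{"dp": [0,0,0],"spin": 0,"grip": 20}]}}

```text
time: 6.08
ee_pos: [546.1, 0.7, 71.4]
tcp_rot: [-90.0, 0.0, -3.7]
force: [-0.1, 1.0, -2.6]
gripper_width: 29.7
```

Run:
```python
from h import *
n='side';p,d=read_camera(n);cv2.imwrite(f'pics/{n}2.png',p);np.save(f'pics/{n}2d.npy',d)
o=manip.get_obs();print(o['ee_pos'],o['force'])
p2=p[200:275,240:340];cv2.imwrite('pics/side2s.png',cv2.resize(p2,None,fx=8,fy=8,interpolation=cv2.INTER_CUBIC))
z=o['ee_pos'][2]-14
for q in [(546.4,-.9,z+50),(546.4,-.9,z),(546.4,-.9,20),(547.6,18.1,52)]: print((proj('side',q)-[240,200])*8)
```

```text
[546.52589696   0.56608053  71.86811529] [ 0.2877025  -0.91002085 -2.15009602]
[368.88833919 203.74392043]
[361.00428629 379.83631821]
[355.51686601 502.39929533]
[337.24302376 336.34819582]
```

View pics/side2s.png

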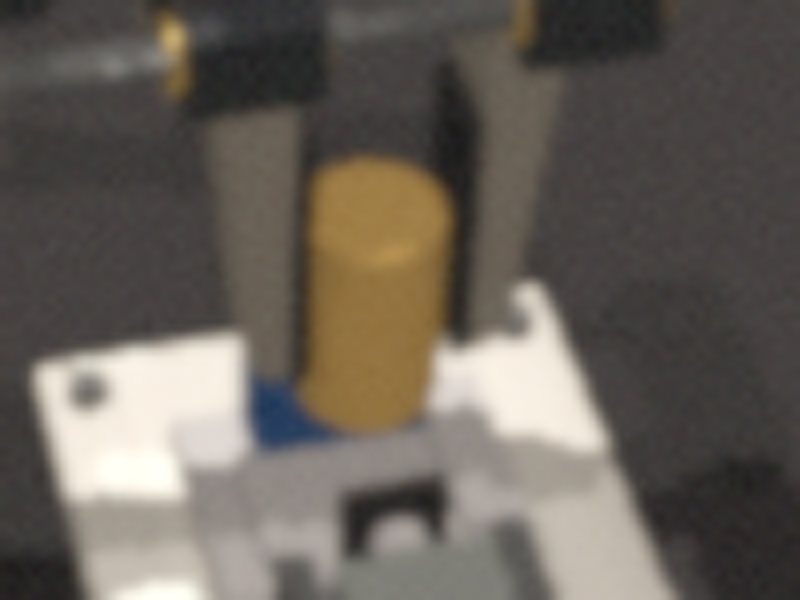

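{"api": "arm_command", "payload": {"steps": [{"dp": [-1,12,0],"spin": 0,"grip": 20},{"dp": [0,10,0],"spin": 0,"grip": 20},{"dp": [0,7,0],"spin": 0,"grip": 20},{"dp": [0,4,0],"spin": 0,"grip": 20},{"dp": [0,3,0],"spin": 0,"grip": 20},{"dp": [0,0,0],"spin": 0,"grip": 20},{"dp": [0,0,0],"spin": 0,"grip": 20}]}}

```text
time: 7.0
ee_pos: [545.4, 0.6, 35.9]
tcp_rot: [-90.0, -0.0, -3.7]
force: [0.5, 0.3, -2.5]
gripper_width: 30.0
```

Run:
```python
from h import *
n='side';p,d=read_camera(n);cv2.imwrite(f'pics/{n}3.png',p);np.save(f'pics/{n}3d.npy',d)
o=manip.get_obs();print(o['ee_pos'],o['force'],o['wrist_torque'])
p2=p[200:275,240:340];cv2.imwrite('pics/side3s.png',cv2.resize(p2,None,fx=8,fy=8,interpolation=cv2.INTER_CUBIC))
for q in [(546.4,-.9,70),(546.4,-.9,20),(547.6,18.1,52)]: print((proj('side',q)-[240,200])*8)
```

```text
[545.45098113   0.63161437  35.91261044] [-0.32120463  0.44822598 -3.03139209] [-0.04998761  0.03560663  0.00078461]
[362.84724881 338.6732649 ]
[355.51686601 502.39929533]
[337.24302376 336.34819582]
```

View pics/side3s.png

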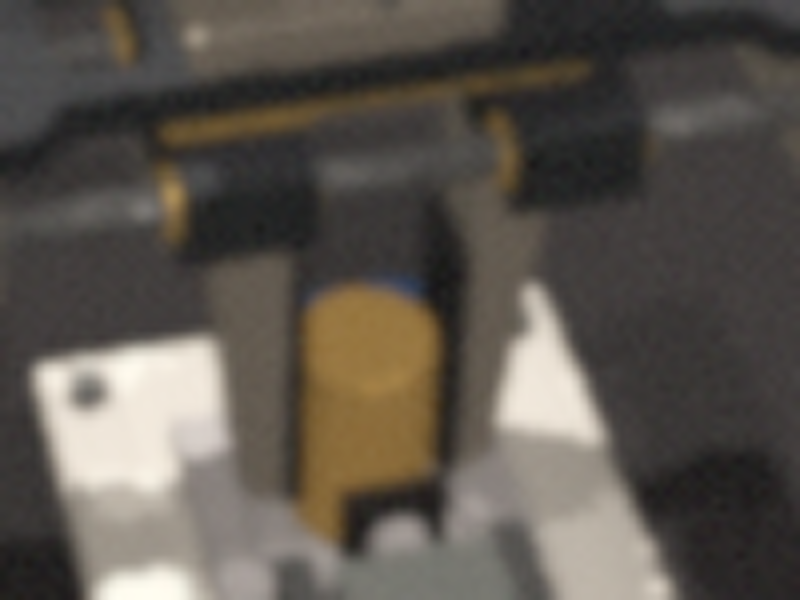

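Run:
```python
from h import *
for q in [(545.1,-20.9,49),(534.1,-20.2,49),(556.1,-21.6,49),(545.1,-22,49)]: print((proj('side',q)-[240,200])*8)
print(plane('side',240+371.5/8,200+337/8,71), plane('side',240+392/8,200+485/8,49),plane('side',240+345/8,200+492/8,49),plane('side',240+440/8,200+477/8,49))
p=cv2.imread('pics/side0.png')[200:275,240:340];cv2.imwrite('pics/side0s.png',cv2.resize(p,None,fx=8,fy=8,interpolation=cv2.INTER_CUBIC))
```

```text
[384.56507798 478.63780407]
[332.66508526 487.74378116]
[436.11805755 469.59271126]
[386.29502136 482.46419345]
[547.91380968  -1.88404679  71.        ] [545.9964243  -22.99753282  49.        ] [536.15530653 -22.03507308  49.        ] [556.1797318  -23.76422111  49.        ]
```

View pics/side0s.png

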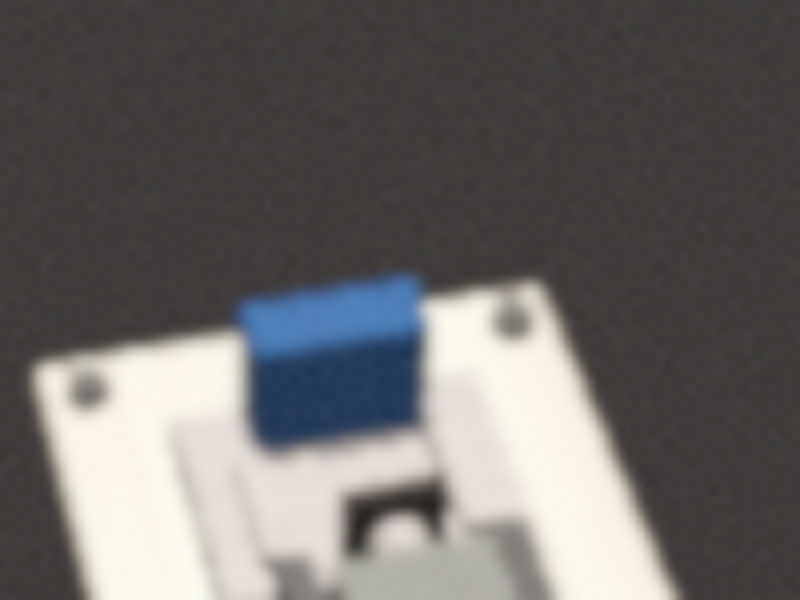

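{"api": "arm_command", "payload": {"steps": [{"dp": [-0.7,0.8,0],"spin": 0,"grip": 20},{"dp": [0,0.7,0],"spin": 0,"grip": 20},{"dp": [0,0,0],"spin": 0,"grip": 20}]}}

```text
time: 7.42
ee_pos: [544.5, 0.7, 34.1]
tcp_rot: [-90.0, -0.0, -3.7]
force: [1.0, -0.0, -2.6]
gripper_width: 29.7
```

{"api": "arm_command", "payload": {"steps": [{"dp": [0,0.6,0],"spin": 0,"grip": 20},{"dp": [0,0,0],"spin": 0,"grip": 20}]}}

```text
time: 7.68
ee_pos: [544.5, 0.7, 34.0]
tcp_rot: [-90.0, 0.0, -3.7]
force: [-3.0, 1.0, 4.6]
gripper_width: 29.5
```

Contact with the bed is felt. I release and lift.

{"api": "arm_command", "payload": {"steps": [{"dp": [0,0,0],"spin": 0,"grip": 32},{"dp": [0,0,0],"spin": 0,"grip": 36},{"dp": [0,0,0],"spin": 0,"grip": 48},{"dp": [0,0,0],"spin": 0,"grip": 48},{"dp": [0,-10,0],"spin": 0,"grip": 48},{"dp": [0,-30,0],"spin": 0,"grip": 48},{"dp": [0,-45,0],"spin": 0,"grip": 48},{"dp": [0,-45,0],"spin": 0,"grip": 48},{"dp": [0,0,0],"spin": 0,"grip": 48}]}}

```text
time: 8.8
ee_pos: [547.6, 0.1, 168.8]
tcp_rot: [-90.1, -0.6, -3.7]
force: [0.6, 0.5, -0.2]
gripper_width: 47.9
```

Run:
```python
from h import *
n='side';p,d=read_camera(n);cv2.imwrite(f'pics/{n}4.png',p);np.save(f'pics/{n}4d.npy',d)
o=manip.get_obs();print(o['ee_pos'],o['tcp_rot'],o['force'],o['time'],o['qpos'])
p2=p[220:370,240:360];cv2.imwrite('pics/side4s.png',cv2.resize(p2,None,fx=4,fy=4,interpolation=cv2.INTER_CUBIC))
```

```text
[5.45895704e+02 4.43121537e-01 1.65889902e+02] [-90.04244703  -0.26645555  -3.67530203] [ 0.3409382   0.96692679 -0.17058549] 8.85 [-1.26410753e+01  6.96692039e+00  9.94980359e+01 -4.20761164e-04
  7.32652287e+01 -8.96555432e+00]
```

View pics/side4s.png

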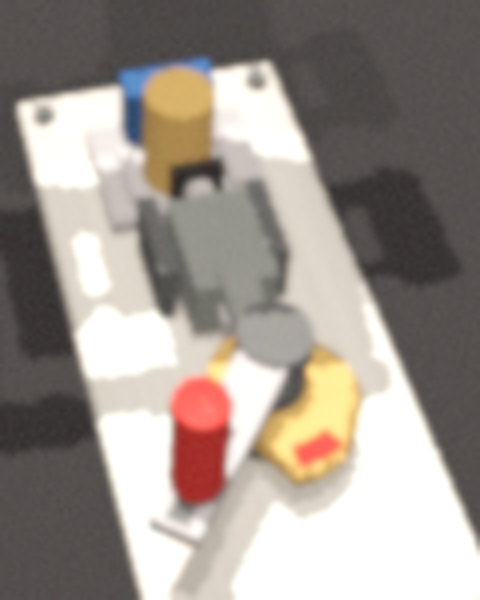

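The specimen stands upright in the nest (zoom (178,130)), between the anvil and the pad. Now over to the handle.

{"api": "arm_command", "payload": {"steps": [{"dp": [0,0,0],"spin": 10,"grip": 48},{"dp": [0,0,0],"spin": 10,"grip": 48},{"dp": [0,0,0],"spin": 10,"grip": 48},{"dp": [0,0,0],"spin": 10,"grip": 48},{"dp": [16.4,0,-32.4],"spin": 0,"grip": 48},{"dp": [16.4,0,-32.4],"spin": 0,"grip": 48},{"dp": [16.4,0,-32.4],"spin": 0,"grip": 48},{"dp": [16.4,0,-32.4],"spin": 0,"grip": 48},{"dp": [16.4,0,-32.4],"spin": 0,"grip": 48},{"dp": [0,0,0],"spin": 0,"grip": 48},{"dp": [0,0,0],"spin": 0,"grip": 48}]}}

```text
time: 10.22
ee_pos: [491.4, -172.2, 162.4]
tcp_rot: [-90.0, 0.1, -43.7]
force: [1.3, 0.7, 0.3]
gripper_width: 48.2
```

Run:
```python
from h import *
for n,(x0,y0,x1,y1) in dict(side=(200,220,380,400)).items():
    p,d=read_camera(n);cv2.imwrite(f'pics/{n}5.png',p);np.save(f'pics/{n}5d.npy',d)
    p=p[y0:y1,x0:x1];cv2.imwrite(f'pics/{n}5z.png',cv2.resize(p,None,fx=3.33,fy=3.33,interpolation=cv2.INTER_CUBIC))
o=manip.get_obs();print(o['ee_pos'],o['tcp_rot'],o['qpos'])
```

```text
[ 491.65685949 -171.94367564  162.65791507] [-89.99689939   0.10244856 -43.63914437] [-3.25990285e+01  3.75488955e+00  1.03332441e+02  2.36955943e-02
  7.30126294e+01  1.10331759e+01]
```

View pics/side5z.png

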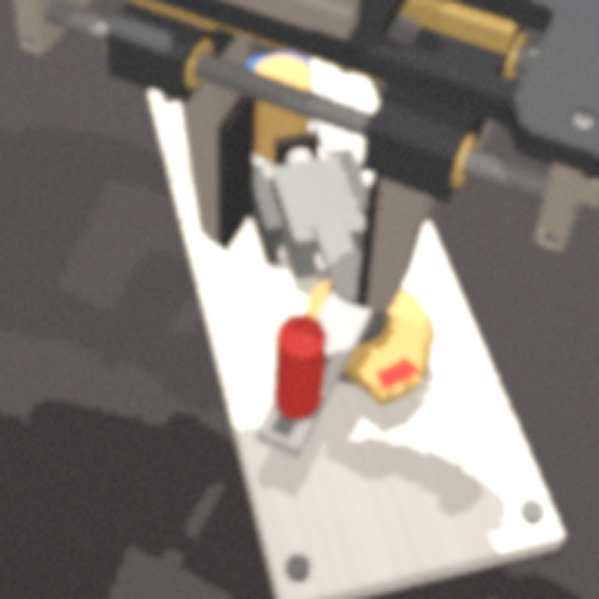

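{"api": "arm_command", "payload": {"steps": [{"dp": [2.2,20,0.2],"spin": 0,"grip": 48},{"dp": [0,20,0],"spin": 0,"grip": 48},{"dp": [0,18,0],"spin": 0,"grip": 48},{"dp": [0,14,0],"spin": 0,"grip": 48},{"dp": [0,9,0],"spin": 0,"grip": 48},{"dp": [0,0,0],"spin": 0,"grip": 48},{"dp": [0,0,0],"spin": 0,"grip": 30},{"dp": [0,0,0],"spin": 0,"grip": 30},{"dp": [0,0,0],"spin": 0,"grip": 26},{"dp": [0,0,0],"spin": 0,"grip": 23},{"dp": [0,0,0],"spin": 0,"grip": 23}], "squeeze": 30}}

```text
time: 11.65
ee_pos: [493.5, -174.4, 82.5]
tcp_rot: [-90.0, 0.0, -43.7]
force: [-0.5, 0.1, 1.4]
gripper_width: 22.7
```

Run:
```python
from h import *
for n,(x0,y0,x1,y1) in dict(side=(200,220,380,400)).items():
    p,d=read_camera(n);cv2.imwrite(f'pics/{n}6.png',p);np.save(f'pics/{n}6d.npy',d)
    p=p[y0:y1,x0:x1];cv2.imwrite(f'pics/{n}6z.png',cv2.resize(p,None,fx=3.33,fy=3.33,interpolation=cv2.INTER_CUBIC))
o=manip.get_obs();print(o['ee_pos'],o['tcp_rot'],o['qpos'],o['force'])
```

```text
[ 493.54502025 -174.36539484   82.51645159] [-9.00006652e+01  1.58009777e-02 -4.36814830e+01] [-3.27012019e+01  9.82807402e+00  1.06559018e+02  2.63033338e-03
  6.36285465e+01  1.09791124e+01] [-0.76919906  0.64515367  0.91728723]
```

View pics/side6z.png

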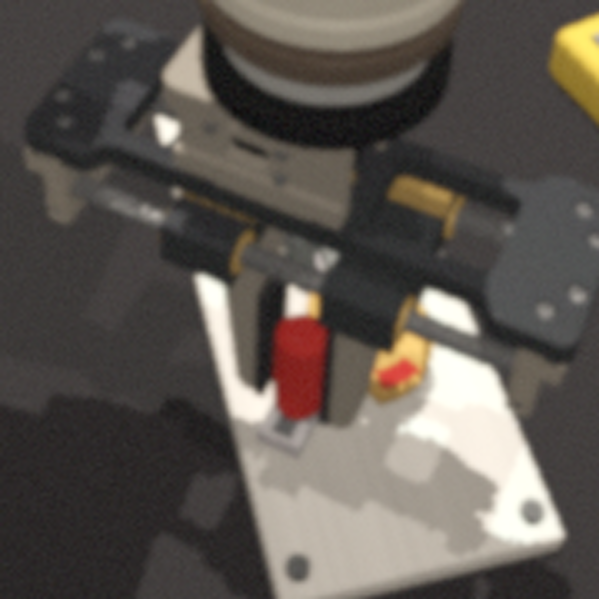

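{"api": "arm_command", "payload": {"steps": [{"dp": [4.6,0,0.16],"spin": -4,"grip": 23},{"dp": [4.6,0,0.16],"spin": -4,"grip": 23},{"dp": [4.6,0,0.16],"spin": -4,"grip": 23},{"dp": [4.6,0,0.16],"spin": -4,"grip": 23},{"dp": [4.6,0,0.16],"spin": -4,"grip": 23},{"dp": [4.6,0,0.16],"spin": -4,"grip": 23},{"dp": [4.6,0,0.16],"spin": -4,"grip": 23},{"dp": [4.6,0,0.16],"spin": -4,"grip": 23}]}}

```text
time: 12.7
ee_pos: [525.6, -191.3, 82.3]
tcp_rot: [-90.0, 0.1, -11.5]
force: [-1.9, 1.2, 1.4]
gripper_width: 23.3
```

```bash
cat > st.py <<'E'
from h import *
A=np.array([538.5,-125.8])
o=manip.get_obs();P=np.array(o['ee_pos']);r=P[:2]-A;R=np.hypot(*r);th=np.degrees(np.arctan2(r[1],r[0]))
u=r/R;t=np.array([-u[1],u[0]]);F=np.array(o['force'])
print('t',o['time'],'pos',P.round(1),'yaw',round(o['tcp_rot'][2],1),'R',R.round(1),'th',th.round(1),'turned',round(th+133.6,1),'Frad',(F[:2]@u).round(1),'Ftan',(F[:2]@t).round(1),'Fz',F[2].round(1),'w',round(o['gripper_width'],1),'J6',round(o['qpos'][5],1))
E
python3 st.py
```

```text
t 12.7 pos [ 525.6 -191.3   82.3] yaw -11.5 R 66.7 th -101.1 turned 32.5 Frad -0.8 Ftan -2.1 Fz 1.4 w 23.3 J6 -20.8
```

{"api": "arm_command", "payload": {"steps": [{"dp": [4.6,0,0.2],"spin": -4,"grip": 23},{"dp": [4.6,0,0.2],"spin": -4,"grip": 23},{"dp": [4.6,0,0.2],"spin": -4,"grip": 23},{"dp": [4.6,0,0.2],"spin": -4,"grip": 23},{"dp": [4.6,0,0.2],"spin": -4,"grip": 23},{"dp": [4.6,0,0.2],"spin": -4,"grip": 23}]}}

```text
time: 13.45
ee_pos: [551.3, -191.3, 82.2]
tcp_rot: [-89.9, 0.3, 12.5]
force: [-8.0, -1.9, 3.7]
gripper_width: 23.5
```

```bash
python3 st.py
python3 - <<'E'
from h import *
for n,(x0,y0,x1,y1) in dict(side=(200,220,380,400),top=(280,150,440,300)).items():
    p,d=read_camera(n);cv2.imwrite(f'pics/{n}7.png',p);np.save(f'pics/{n}7d.npy',d)
    p=p[y0:y1,x0:x1];cv2.imwrite(f'pics/{n}7z.png',cv2.resize(p,None,fx=3.33,fy=3.33,interpolation=cv2.INTER_CUBIC))
E
```

```text
t 13.45 pos [ 551.3 -191.3   82.2] yaw 12.5 R 66.7 th -79.0 turned 54.6 Frad 0.3 Ftan -8.2 Fz 3.7 w 23.5 J6 -43.3
```

View pics/side7z.png

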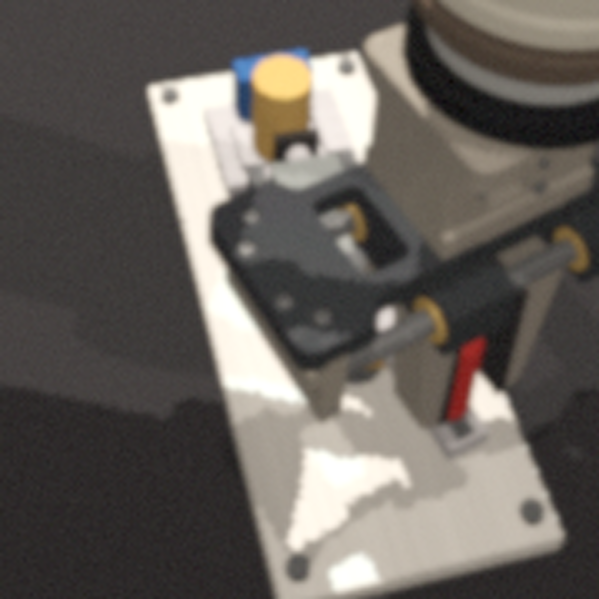

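View pics/top7z.png

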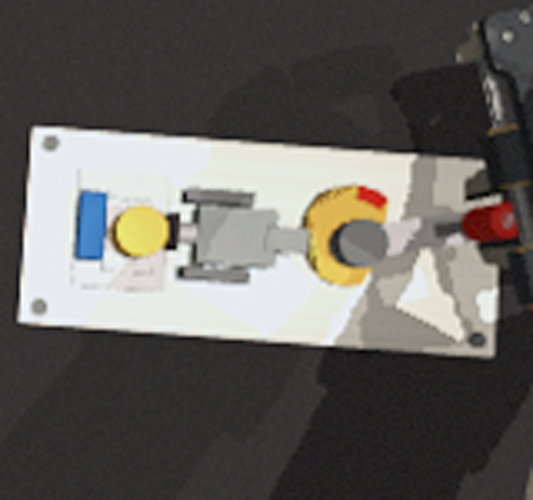

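The top view is clear. The red dwell is at zoom (371,196), the handle is between the fingers, and the specimen touches the pad and is upright. About 8 N tangential means the rise has begun. I measure the red angle.

```bash
cat > red.py <<'E'
from h import *
import sys
A=np.array([538.5,-125.8])
def red(p,d,n='top'):
    H=hsv(p);h,s,v=[H[...,i] for i in range(3)];C=cloud(n,d)
    m=((h<7)|(h>172))&(s>110)&(v>60)&(abs(C[...,2]-43)<7)
    ys,xs=np.nonzero(m);P=np.array([plane(n,a,b,42)[:2] for a,b in zip(xs,ys)]).reshape(-1,2)
    R=np.hypot(*(P-A).T);k=(R<45)&(R>20);P=P[k]-A
    if len(P)<4:print(n,'red not seen',len(P));return
    mm=P.mean(0);a=np.degrees(np.arctan2(mm[1],mm[0]));aa=np.degrees(np.arctan2(P[:,1],P[:,0]))
    print(n,'red',len(P),'ang',a.round(1),'ext',((aa-a+180)%360-180).min().round(1),((aa-a+180)%360-180).max().round(1),'to dwell centre',((86.3-a)%360).round(1))
def jaw(p,d):
    # black pad / jaw position along fixture axis
    pass
if __name__=='__main__':
    k=sys.argv[1]
    for n in('top','side'):
        p,d=read_camera(n);cv2.imwrite(f'pics/{n}{k}.png',p);np.save(f'pics/{n}{k}d.npy',d);red(p,d,n)
        x0,y0,x1,y1=dict(side=(200,220,380,400),top=(280,150,440,300))[n]
        q=p[y0:y1,x0:x1];cv2.imwrite(f'pics/{n}{k}z.png',cv2.resize(q,None,fx=3.33,fy=3.33,interpolation=cv2.INTER_CUBIC))
E
python3 - <<'E'
from red import *
for n in('top','side'):
    red(cv2.imread(f'pics/{n}7.png'),np.load(f'pics/{n}7d.npy'),n)
red(cv2.imread(f'pics/top0.png'),np.load(f'pics/top0d.npy'),'top')
E
```

```text
top red 29 ang -23.6 ext -13.4 12.8 to dwell centre 109.9
side red not seen 0
top red 28 ang -75.5 ext -15.1 12.6 to dwell centre 161.8
```

{"api": "arm_command", "payload": {"steps": [{"dp": [3.4,0,0.15],"spin": -3,"grip": 23},{"dp": [3.4,0,0.15],"spin": -3,"grip": 23},{"dp": [3.4,0,0.15],"spin": -3,"grip": 23},{"dp": [3.4,0,0.15],"spin": -3,"grip": 23},{"dp": [3.4,0,0.15],"spin": -3,"grip": 23},{"dp": [3.4,0,0.15],"spin": -3,"grip": 23},{"dp": [3.4,0,0.15],"spin": -3,"grip": 23},{"dp": [3.4,0,0.15],"spin": -3,"grip": 23}]}}

```text
time: 14.55
ee_pos: [575.9, -181.0, 82.3]
tcp_rot: [-90.0, 0.3, 36.4]
force: [-6.4, -6.1, 3.1]
gripper_width: 22.9
```

```bash
python3 st.py
```

```text
t 14.55 pos [ 575.9 -181.    82.3] yaw 36.4 R 66.7 th -55.9 turned 77.7 Frad 1.5 Ftan -8.7 Fz 3.1 w 22.9 J6 -65.1
```

{"api": "arm_command", "payload": {"steps": [{"dp": [3.4,0,0.25],"spin": -3,"grip": 23},{"dp": [3.4,0,0.25],"spin": -3,"grip": 23},{"dp": [3.4,0,0.25],"spin": -3,"grip": 23},{"dp": [3.4,0,0.25],"spin": -3,"grip": 23},{"dp": [3.4,0,0.25],"spin": -3,"grip": 23},{"dp": [3.4,0,0.25],"spin": -3,"grip": 23},{"dp": [3.4,0,0.25],"spin": -3,"grip": 23},{"dp": [3.4,0,0.25],"spin": -3,"grip": 23},{"dp": [3.4,0,0.25],"spin": -3,"grip": 23},{"dp": [3.4,0,0.25],"spin": -3,"grip": 23}]}}

```text
time: 15.8
ee_pos: [596.8, -155.2, 82.6]
tcp_rot: [-90.0, 0.3, 66.4]
force: [-4.0, -9.3, -0.5]
gripper_width: 23.1
```

```bash
python3 st.py; python3 red.py 8
```

```text
t 15.8 pos [ 596.8 -155.2   82.6] yaw 66.4 R 65.3 th -26.8 turned 106.8 Frad 0.6 Ftan -10.1 Fz -0.5 w 23.1 J6 -91.9
top red 32 ang 24.8 ext -13.1 13.5 to dwell centre 61.5
side red not seen 0
```

View pics/top8z.png

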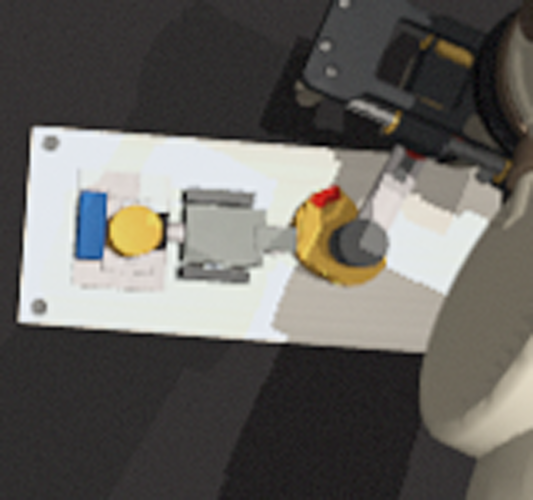

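View pics/side8z.png

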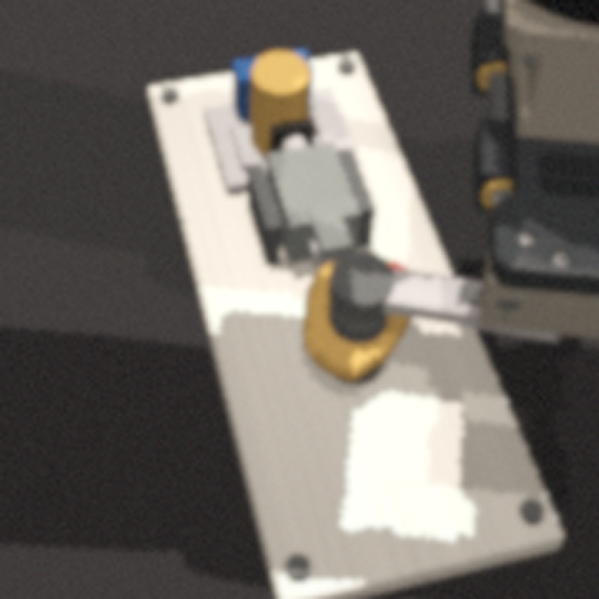

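{"api": "arm_command", "payload": {"steps": [{"dp": [3.4,0,0.1],"spin": -3,"grip": 23},{"dp": [3.4,0,0.1],"spin": -3,"grip": 23},{"dp": [3.4,0,0.1],"spin": -3,"grip": 23},{"dp": [3.4,0,0.1],"spin": -3,"grip": 23},{"dp": [3.4,0,0.1],"spin": -3,"grip": 23},{"dp": [3.4,0,0.1],"spin": -3,"grip": 23},{"dp": [3.4,0,0.1],"spin": -3,"grip": 23},{"dp": [3.4,0,0.1],"spin": -3,"grip": 23},{"dp": [3.4,0,0.1],"spin": -3,"grip": 23},{"dp": [3.4,0,0.1],"spin": -3,"grip": 23}]}}

```text
time: 17.15
ee_pos: [603.0, -120.7, 82.7]
tcp_rot: [-90.1, 0.2, 96.4]
force: [0.8, -5.0, -1.5]
gripper_width: 22.9
```

```bash
python3 st.py; python3 red.py 9
```

```text
t 17.15 pos [ 603.  -120.7   82.7] yaw 96.4 R 64.7 th 4.5 turned 138.1 Frad 0.5 Ftan -5.0 Fz -1.5 w 22.9 J6 -118.8
top red 30 ang 57.1 ext -14.0 12.4 to dwell centre 29.2
side red not seen 0
```

{"api": "arm_command", "payload": {"steps": [{"dp": [3.4,0,0.1],"spin": -3,"grip": 23},{"dp": [3.4,0,0.1],"spin": -3,"grip": 23},{"dp": [3.4,0,0.1],"spin": -3,"grip": 23},{"dp": [3.4,0,0.1],"spin": -3,"grip": 23},{"dp": [3.4,0,0.1],"spin": -3,"grip": 23},{"dp": [3.4,0,0.1],"spin": -3,"grip": 23},{"dp": [2.3,0,0.1],"spin": -2,"grip": 23}]}}

```text
time: 18.12
ee_pos: [596.3, -97.3, 82.7]
tcp_rot: [-90.0, 0.0, 116.4]
force: [1.3, -1.8, -0.1]
gripper_width: 23.3
```

```bash
python3 st.py; python3 red.py 10
```

```text
t 18.125 pos [596.3 -97.3  82.7] yaw 116.4 R 64.4 th 26.2 turned 159.8 Frad 0.4 Ftan -2.2 Fz -0.1 w 23.3 J6 -137.1
top red 26 ang 75.4 ext -10.9 12.8 to dwell centre 10.9
side red 12 ang 88.4 ext -5.4 4.7 to dwell centre 357.9
```

View pics/top10z.png

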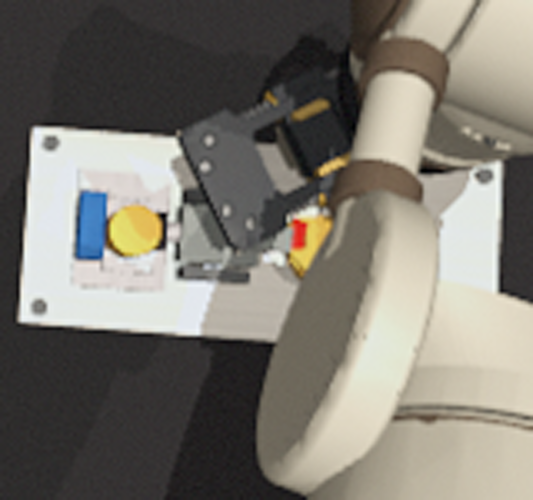

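{"api": "arm_command", "payload": {"steps": [{"dp": [2.3,0,0.05],"spin": -2,"grip": 23},{"dp": [2.3,0,0.05],"spin": -2,"grip": 23},{"dp": [2.3,0,0.05],"spin": -2,"grip": 23},{"dp": [1.1,0,0.02],"spin": -1,"grip": 23},{"dp": [0,0,0],"spin": 0,"grip": 23},{"dp": [0,0,0],"spin": 0,"grip": 23}]}}

```text
time: 18.98
ee_pos: [591.8, -90.1, 82.4]
tcp_rot: [-90.0, -0.0, 123.3]
force: [-0.0, 0.0, 0.4]
gripper_width: 23.2
```

```bash
python3 st.py; python3 red.py 11
```

```text
t 18.975 pos [591.8 -90.1  82.4] yaw 123.3 R 64.2 th 33.8 turned 167.4 Frad -0.0 Ftan 0.0 Fz 0.4 w 23.2 J6 -143.5
top red 26 ang 86.1 ext -14.3 13.2 to dwell centre 0.2
side red 25 ang 92.6 ext -9.7 7.6 to dwell centre 353.7
```

View pics/top11z.png

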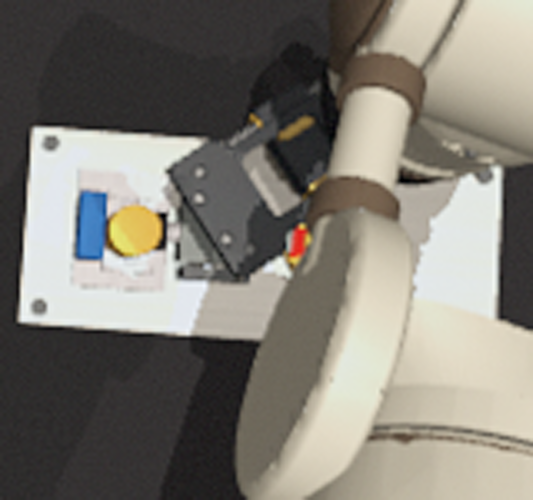

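View pics/side11z.png

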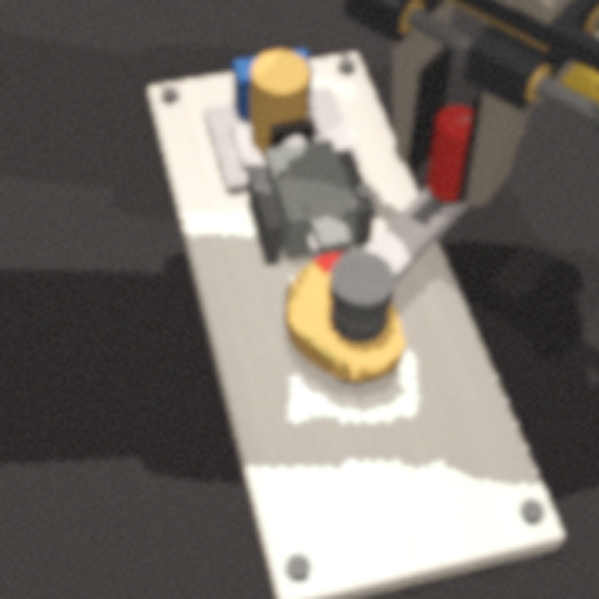

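Tangential force is 0 at rest and the red mark is centred on the roller (top view 0.2° off). I open in small steps and watch the force and the crank.

{"api": "arm_command", "payload": {"steps": [{"dp": [0,0,0],"spin": 0,"grip": 25},{"dp": [0,0,0],"spin": 0,"grip": 27},{"dp": [0,0,0],"spin": 0,"grip": 29},{"dp": [0,0,0],"spin": 0,"grip": 29}]}}

```text
time: 19.58
ee_pos: [591.9, -90.2, 82.4]
tcp_rot: [-90.0, -0.0, 123.3]
force: [0.0, 0.8, -0.1]
gripper_width: 29.1
```

```bash
python3 st.py; python3 red.py 12
```

```text
t 19.575 pos [591.9 -90.2  82.4] yaw 123.3 R 64.2 th 33.7 turned 167.3 Frad 0.5 Ftan 0.6 Fz -0.1 w 29.1 J6 -143.5
top red 26 ang 86.1 ext -14.3 13.2 to dwell centre 0.2
side red 23 ang 93.4 ext -9.8 6.8 to dwell centre 352.9
```

View pics/side12z.png

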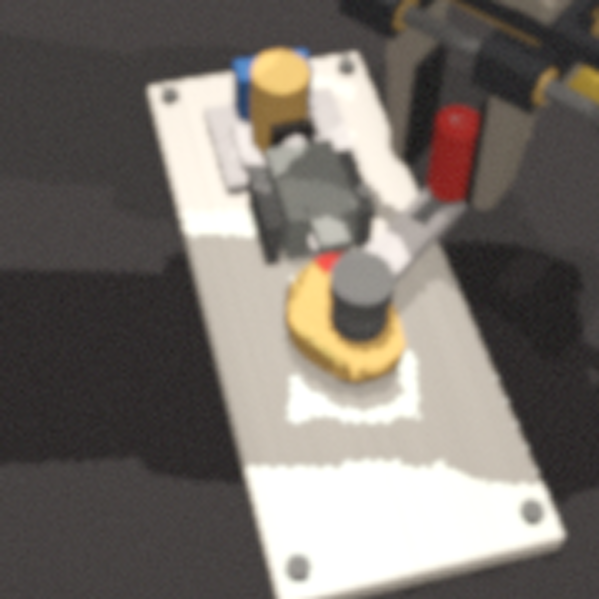

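The crank stays where it is with the fingers off (red still at 86.1°, handle clear of both pads). I open more, lift, and move back out of the view.

{"api": "arm_command", "payload": {"steps": [{"dp": [0,0,0],"spin": 0,"grip": 38},{"dp": [0,0,0],"spin": 0,"grip": 46},{"dp": [0,0,0],"spin": 0,"grip": 46},{"dp": [0,-8,0],"spin": 0,"grip": 46},{"dp": [0,-25,0],"spin": 0,"grip": 46},{"dp": [0,-35,0],"spin": 0,"grip": 46},{"dp": [0,-35,0],"spin": 0,"grip": 46},{"dp": [0,-20,0],"spin": 0,"grip": 46},{"dp": [-40,-10,15],"spin": 0,"grip": 46},{"dp": [-40,-10,15],"spin": 0,"grip": 46},{"dp": [-40,-10,15],"spin": 0,"grip": 46},{"dp": [-40,-5,15],"spin": 0,"grip": 46},{"dp": [-40,0,15],"spin": 0,"grip": 46},{"dp": [0,0,0],"spin": 0,"grip": 46},{"dp": [0,0,0],"spin": 0,"grip": 46}]}}

```text
time: 21.55
ee_pos: [638.9, -297.8, 239.9]
tcp_rot: [-90.0, -0.1, 123.3]
force: [0.5, 0.4, 0.6]
gripper_width: 46.4
```

```bash
python3 st.py; python3 red.py 13
```

```text
t 21.55 pos [ 638.9 -297.8  239.9] yaw 123.3 R 199.2 th -59.7 turned 73.9 Frad -0.1 Ftan 0.6 Fz 0.6 w 46.4 J6 -158.1
top red 26 ang 85.1 ext -13.4 13.1 to dwell centre 1.2
side red 23 ang 93.4 ext -9.8 6.8 to dwell centre 352.9
```

View pics/top13.png

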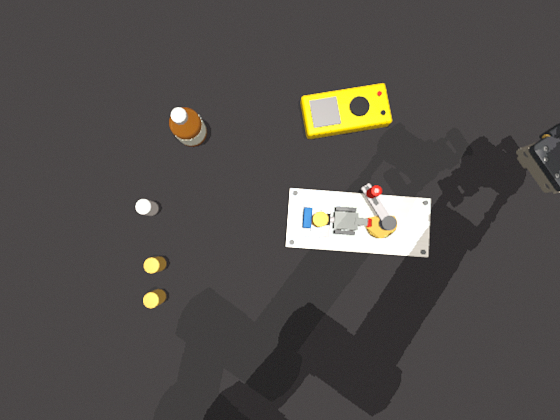

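View pics/side13.png

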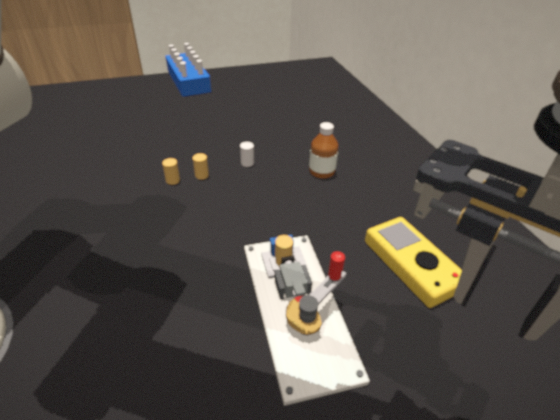

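Both views show the specimen upright against the anvil at top (320,219), the red mark under the roller, and everything else unmoved. Last checks: handle radius, specimen against the anvil, and jaw travel.

Run:
```python
from h import *
A=np.array([538.5,-125.8]);ey=np.array([.0645,.998])
for k in(0,13):
    p=cv2.imread(f'pics/top{k}.png');d=np.load(f'pics/top{k}d.npy');C=cloud('top',d);H=hsv(p);h,s,v=[H[...,i] for i in range(3)]
    m=((h<6)|(h>173))&(s>150)&(v>80)&(C[...,2]>110)&(C[...,2]<125)
    if m.any():
        q=C[m].mean(0);print(k,'handle',q.round(1),'R',np.hypot(*(q[:2]-A)).round(1))
    m=(h>10)&(h<32)&(s>90)&(v>110)&(abs(C[...,2]-70)<6)&(abs(C[...,1])<40)&(C[...,0]<600)
    if m.sum()>20:
        ys,xs=np.nonzero(m);P=plane('top',xs.mean(),ys.mean(),70);print(k,'spec',P.round(1),'along y from nest',((P[:2]-[546.4,-.9])@ey).round(1))
    g=(s<60)&(v>110)&(v<200)&(abs(C[...,2]-47)<6)&(abs(C[...,0]-543)<25)&(abs(C[...,1]+60)<50)
    yy=(C[g][:,:2]-A)@ey;print(k,'jaw block extent along y',np.percentile(yy,[3,50,97]).round(1))
    for nm,mm in(('white',(s<60)&(v>150)&(abs(C[...,2]-50)<5)&(C[...,1]>300)),('yellow',(h>20)&(h<32)&(s>120)&(C[...,0]>700)&(C[...,1]<100)),('bottlecap',(s<60)&(v>150)&(C[...,2]>110))):print(k,nm,C[mm].mean(0).round(1))
print(manip.finish_job())
```

```text
0 handle [ 494.1 -168.1  116.3] R 61.3
0 jaw block extent along y [31.2 69.7 98.3]
0 white [566.8 342.1  51. ]
0 yellow [766.7 -60.1  32.2]
0 bottlecap [679.4 206.3 207.5]
13 handle [593.6 -88.1 116.9] R 66.7
13 spec [545.1   5.   70. ] along y from nest 5.8
13 jaw block extent along y [41.6 70.5 96.7]
13 white [566.8 342.2  50.8]
13 yellow [766.8 -60.2  32.2]
13 bottlecap [681.5 194.7 225.7]
the job is handed in; nothing more can be done
None
```

The brass specimen stands upright in the nest, clamped by the jaw. The crank rests in the cam's dwell with the robot clear. I handed the job in at about 21.6 s of the 72 s allowed.

**What I did:**
- I took the brass specimen farthest to the robot's right, set it down in the nest until the bed was felt, and let go.
- I turned the crank about 162° anticlockwise with the handle loosely caged between the fingers. Along-the-circle force was up to about 10 N on the rise and 0 N at rest in the dwell. Force along the arm read no more than about 1.5 N.
- I opened the fingers in small steps, and the crank did not move. Then I lifted away.

**Last checks:**
- **Dwell:** in the top view the red mark is within about 1° of the roller line. The side view puts it about 7° past, but the mark is partly hidden there, and either reading is inside the ±16° dwell.
- **Specimen:** it is upright and pushed towards the anvil. I read it 5.8 mm from the nest, where 4 mm would be contact, so that reading is about 2 mm off.
- **Jaw travel:** one edge of the jaw moved about 10.4 mm in the picture, and the other edge gave no usable number. Travel is therefore only roughly confirmed; the zero force and the crank staying put are the better evidence.
- **Handle:** its radius read 66.7 mm at the end. The start reading by the same method was 61.3 mm, but that mask took in the handle's side; triangulating its top at the start gave 65.7 mm. I take it that the handle did not shift.
- **Other things:** the spare and the meter are unchanged to 0.2 mm. The bottle looks unmoved in both pictures, but my numeric check for it failed because its mask caught the arm.

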